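# Clamp a watch case in a two-pillar bonding press

## Task

Wind the press's handwheel up by its handle to the top of its travel, letting the hand rise with it, push the platen with the watch case fully home, then wind the foot down until it clamps the case with about 55 N, and let go. Find the first touch by feel and do not overtighten: the crystal cracks at 105 N. Keep a light grip on the handle (20 N is plenty) without wrenching it or forcing the stops, and leave the jar, loupe, tweezers and rack where they are.

Things in the scene. Friction and masses are not known exactly. Their poses are not given: they have to be found in the camera images.
- press: Two-pillar bench press, dark grey, bolted down: base plate 190 x 140 x 16 mm, two steel pillars 112 mm apart, crosshead 144 mm wide with its top 149 mm up. Origin: on the work surface, under the spindle axis. z up; +x points from the pull knob towards the back, y across the pillars.
- handwheel (a joint): Turn of the grey spoked handwheel (104 mm across) on top, rad; grows counter-clockwise seen from above. 0 = lowest, 8.8 = top stop. Right-hand quick screw: wheel, handle, spindle and foot rise 3.18 mm per rad (20 mm a turn). A friction collar makes it stiff, about 0.3 N m (some 6.5 N at the handle), and holds it where it is left, also under clamping load.
- handle_mid (a point): Middle of the upright dark red handle on the wheel's rim: barrel 19 mm across, 34 mm tall over a finger guard 32 mm across, free to spin on its own axis; guard's top 17 mm below this point. 46 mm from the spindle axis, at an angle from the press's +x equal to the handwheel's value; 213 mm above the press's origin at handwheel 0. Finger forces on it, both squeezes included, must sum to under 65 N.
- spindle: Steel screw with wheel, handle and, below the crosshead, the foot: a white pad 30 mm across, screwed in differently each time and not measured. It first touches the case at a handwheel value from 2.5 to 5.4. It is sprung: 70 N per further rad (4.8 N more at the handle), so 55 N is 0.79 rad past touch. Origin: on the axis under the wheel's hub, 175 mm above the press's at 0.
- platen (a joint): Slide of the aluminium platen, m: 0 = drawn out towards the front (start), 0.060 = home against its rear stop, the nest then lies under the spindle. Friction about 1.5 N, no spring.
- pull_knob (a point): Centre of the black upright pull knob at the platen's front: 18 mm across, from 15 mm below to 15 mm above this point, on a tongue; it stands 165 mm in front of the spindle axis when out, 105 mm when home. Push it along the press's +x.
- case: Round steel watch case, 40 mm across, 12 mm tall, four lugs, dark crystal up, lying loose in the platen's nest (4 mm deep). Origin: centre of its underside. It need not be handled.
- jar: Clear jar with black lid, 68 mm across, 75 mm tall, loose; origin under its centre.
- loupe: Black eye loupe, 38 mm across, 36 mm tall, loose; origin under its centre.
- tweezers: Steel tweezers, 130 mm long, loose, lying along their x; origin under their middle.
- rack: Black screwdriver rack, 170 x 70 x 22 mm, loose; origin under its centre.
Things that resemble listed ones, but are neither listed nor needed, are in the scene too. Of the things like the case, leave any that is orange or yellow; of the rest the smaller one is meant.

How it is judged:
On the way, in this order (a step that is already met when the one before it is completed fails the run):
1. the handwheel is wound up to the top of its travel (within a seventh of a turn of the stop) (value of joint handwheel above 7.9 rad), for 0.2 s.
2. the platen is pushed home (within 3 mm) (value of joint platen above 0.057 m), for 0.2 s.
At the end, for the whole second after the job is handed in: The platen is home within 3 mm, the case lies flat in its nest within 5 mm of the spindle axis, the foot clamps it with 38 to 75 N, and the handle is released (contact force between spindle and case between 38 and 75 N and value of joint platen above 0.057 m and horizontal distance between case and press below 0.005 m and angle between case's own z axis and vertical below 0.06 rad); the robot touches nothing.
It fails at once if the crystal cracks: the foot presses on the case with more than 105 N (contact force between spindle and case above 105 N).
It fails at once if the handle or wheel is squeezed and wrenched with more than 65 N in all (contact force between the fingers and spindle above 65 N).
It fails at once if the jar, loupe, tweezers or rack is shifted by more than 20 mm (distance of any of jar, loupe, tweezers, rack from where it was at the start of the episode above 0.02 m).
It also fails if it takes over 72 s, if anything falls off the work surface, if the arm or the gripper's body presses on something with over 40 N, if the wrist force passes 120 N, or if a joint passes its speed limit or range.

## Robot

A 7-joint arm with a two-finger parallel gripper is mounted at the origin on the work surface. World frame = base frame: x ahead of the robot, y to its left, z up, the work surface at z = 0. Lengths are in m, angles in rad, forces in N, time in s.
With the tool pointing down it reaches from about 0.4 to 0.85 m from the base axis. Payload 10.4 kg.
Tool frame: the origin (TCP) lies between the finger pads; the fingertips stand 19 mm ahead of it and the grasp point (between the pads) is the TCP; x points along the fingers, y is the direction in which the jaws open and shut, and the axes are right-handed (so a half turn about x gives the same grasp; the last joint's range is limited). The gripper opens to 87 mm and grips with 3 to 60 N. Pads are 19 mm wide; open, the fingers measure 117 mm over their backs; the gripper's body (75 mm by 190 mm) begins 51 mm behind the grasp point.
Start: joints at [1.186, 0.332, -0.065, 1.46, 0.022, 1.35, -0.088], TCP at [0.221, -0.585, 0.242] pointing down, gripper open.
Joint ranges: [-2.6, 2.6], [-0.5, 2.12], [-1.47, 1.34], [0.16, 2.42], [-1.27, 4.41], [0.06, 2.06], [-2.6, 2.6]. Speed limits (rad/s): [2.22, 2.22, 2.79, 2.79, 3.14, 3.14, 3.14].

## Interface

Orientations are given as a unit quaternion [x, y, z, w].
In Python, from bench import r gives the robot as it stands.
- The arm moves only by the tool drive_tool, never from a script. Its argument "motion" is a list of rows, each a list of 4 numbers: the shift along the tool's x, y, z in cm, then the turn about the tool's x in units of 5 degrees (1.0 is 5 degrees). In form: [[tx, ty, tz, twist], ...]. A call has 1 to 20 rows; each row is the pose to reach, as a shift and turn from the pose commanded when the call began, along the tool's axes at that moment; what a row does not reach only later rows make up. A row lasts 1/12 s, in which the tool goes at most 41.7 mm and 7.16 degrees, less where a joint would pass 70% of its speed; a pose out of reach is approached as far as the arm can. A call with a gripper value outside its range is refused whole. "grip" is the closure in counts, from 0 (fully open) to 255 (shut), set as the call begins (left out, the last holds). The fingers move at their own pace and stop on an object; "force" is the grip in N (left out, the last holds). Time passes only in rows, so rows that repeat a pose let the fingers close. It gives the time, the measured TCP pose, the force and the opening at its end, in the units of the state.
- r.read_state(): the state, without advancing time (a new reading comes with each control period).
- r.camera(name): name is "scene" or "top" or "wrist"; returns the picture (480x640x3 uint8, red, green, blue); there is no depth.
- r.calibration(name): a dict with "fx", "fy", "cx", "cy" (pixels), "dist" ([k1, k2, p1, p2, k3] as OpenCV has them; the pictures are not rectified), "xyz" and "orientation" of the camera in the world. Camera axes: x right, y up, looking along -z (the intrinsics and any distortion apply to the point x, -y, -z); pixel columns grow to the right and rows downward; lengths in m; the calibration is good to about 2 mm. A picture is of the moment at which its call begins: read the wrist's pose just before it. calibration takes no time and is no camera call; for the wrist camera it gives the pose at the moment of the call.
- r.close_job(): hands the job in, once; it reports no verdict.
The state is a dict: "time": time; "joint_positions": joint angles; "joint_vel": joint speeds; "joint_torque": joint torques, N m; "ee_pos": TCP position; "eef_rot": TCP orientation; "ft_force": force on the tool from outside, world axes, zero at the start; "torque": the same for the moment, N m; "width": finger opening in m.
Only numpy, scipy, OpenCV 4.12 (cv2) and the standard library are available. Lean on these libraries where they do the work, as an engineer would, in place of code of your own. Each camera call takes 0.05 s, during which the arm holds its last target.

## Working session

There is one attempt and no reset: what is moved stays moved. The work goes in short steps, Python scripts to look and compute and a tool call to move; the robot and the scene stay as the last step left them, time stands still between calls to the robot, and variables do not carry over. Pictures are saved under pics/ and viewed, and the job is handed in when it is done.

Besides the shell and the picture viewer there is one more tool, called after "Emit:" as name([rows], argument=value, ...), one row to a line, values as JSON. drive_tool: Moves the arm, as the interface text tells. Its arguments: {"type":"object","properties":{"motion":{"type":"array","items":{"type":"array","items":{"type":"number"}}},"grip":{"type":"number"},"force":{"type":"number"}},"required":["motion"]}

```bash
mkdir -p pics; ls; python3 - <<'E'
from bench import r
import cv2
print(r.read_state())
for n in ("scene","top","wrist"):
    c=r.calibration(n); print(n,c)
    cv2.imwrite(f"pics/a_{n}.png",r.camera(n)[:,:,::-1])
E
```

```text
pics
{'time': 0.0, 'joint_positions': array([ 1.18640841,  0.33288522, -0.06469382,  1.46092416,  0.02162099,
        1.34994046, -0.08849155]), 'joint_vel': array([ 8.91536365e-04,  8.36050802e-04, -2.61547514e-04, -2.86332266e-04,
        2.69670756e-04, -8.76261720e-04, -6.88116607e-05]), 'joint_torque': array([ 8.93438137e-04, -6.23248601e+01,  2.54878902e-02, -3.89902568e+01,
       -6.12929603e-02,  3.95828008e-02,  8.76474496e-05]), 'ee_pos': array([ 0.22107205, -0.58420357,  0.24075378]), 'eef_rot': array([-0.69544269, -0.12772588,  0.69569159, -0.1267232 ]), 'ft_force': array([ 0.13286108, -0.63863344, -0.90297013]), 'torque': array([-0.05997915,  0.02894277, -0.00988581]), 'width': 0.0869131672342377}
scene {'fx': 566.018107268601, 'fy': 566.018107268601, 'cx': 316.8941241730061, 'cy': 239.5119056631842, 'dist': array([-0.086199,  0.      ,  0.      ,  0.      ,  0.      ]), 'xyz': array([1.16712549, 0.24285677, 0.84973506]), 'orientation': array([0.19818645, 0.29426391, 0.78101319, 0.51395456])}
top {'fx': 555.4807443066499, 'fy': 555.4807443066499, 'cx': 323.78536166178384, 'cy': 235.4278982767871, 'dist': array([-0.01067279,  0.        ,  0.        ,  0.        ,  0.        ]), 'xyz': array([0.49257278, 0.00862732, 1.15018488]), 'orientation': array([-0.02735428,  0.03378377,  0.71355624, -0.69924809])}
wrist {'fx': 425.1489727333618, 'fy': 425.1489727333618, 'cx': 318.2749416343061, 'cy': 246.34903011109014, 'dist': array([0.01511215, 0.        , 0.        , 0.        , 0.        ]), 'xyz': array([ 0.28587058, -0.56028562,  0.38259062]), 'orientation': array([-0.10376505,  0.0713475 , -0.56358784,  0.81640131])}
```

View pics/a_scene.png

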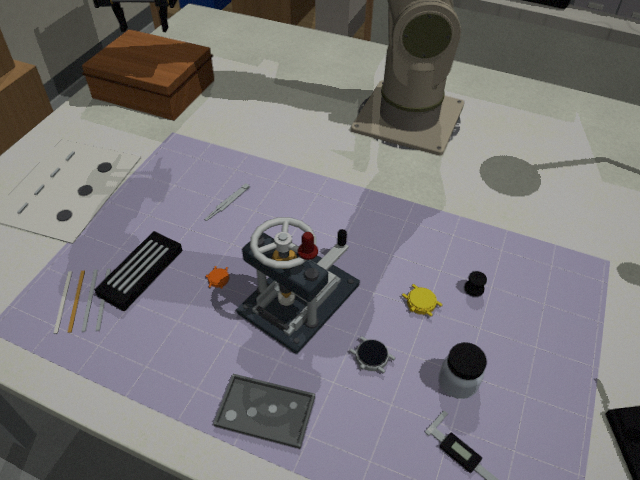

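View pics/a_top.png

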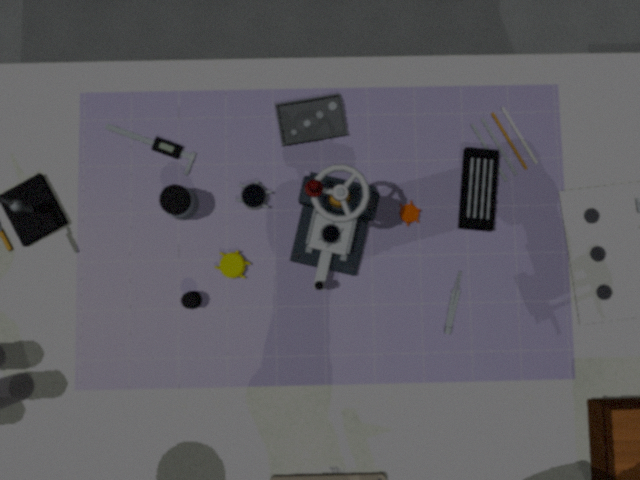

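View pics/a_wrist.png

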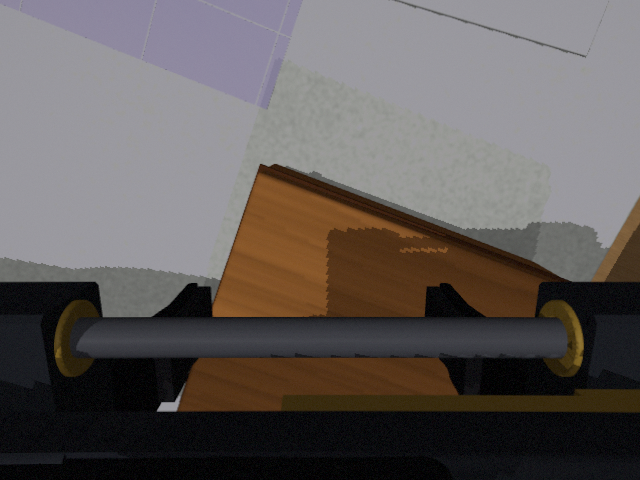

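```bash
cat > h.py <<'E'
import numpy as np,cv2
from scipy.spatial.transform import Rotation as R
def ray(c,px):
    K=np.array([[c['fx'],0,c['cx']],[0,c['fy'],c['cy']],[0,0,1]])
    u=cv2.undistortPoints(np.array(px,float).reshape(-1,1,2),K,np.array(c['dist']))[:,0]
    d=np.c_[u[:,0],-u[:,1],-np.ones(len(u))]
    d=R.from_quat(c['orientation']).apply(d); return np.array(c['xyz']),d/np.linalg.norm(d,axis=1)[:,None]
def onz(c,px,z):
    o,d=ray(c,px); return o+d*((z-o[2])/d[:,2])[:,None]
def cross(c1,p1,c2,p2):
    o1,d1=ray(c1,[p1]);o2,d2=ray(c2,[p2]);d1=d1[0];d2=d2[0]
    s=np.linalg.lstsq(np.c_[d1,-d2],o2-o1,rcond=None)[0]
    a=o1+s[0]*d1;b=o2+s[1]*d2; return (a+b)/2,np.linalg.norm(a-b)
def proj(c,P):
    K=np.array([[c['fx'],0,c['cx']],[0,c['fy'],c['cy']],[0,0,1]])
    q=R.from_quat(c['orientation']).inv().apply(np.atleast_2d(P)-c['xyz'])
    return cv2.projectPoints((q*[1,-1,-1]).reshape(-1,1,3),np.zeros(3),np.zeros(3),K,np.array(c['dist']))[0][:,0]
E
python3 - <<'E'
import cv2,numpy as np
t=cv2.imread('pics/a_top.png');s=cv2.imread('pics/a_scene.png')
a=cv2.resize(t[150:300,270:400],None,fx=4,fy=4,interpolation=cv2.INTER_CUBIC)
a=np.clip(a*1.8,0,255).astype('uint8')
cv2.imwrite('pics/b_top.png',a)
b=cv2.resize(s[200:360,220:380],None,fx=3.7,fy=3.7,interpolation=cv2.INTER_CUBIC)
cv2.imwrite('pics/b_scene.png',b)
for n,im in(('t',t),('s',s)):
    h=cv2.cvtColor(im,cv2.COLOR_BGR2HSV)
    m=(((h[...,0]<6)|(h[...,0]>172))&(h[...,1]>150)&(h[...,2]>30)).astype('uint8')
    k,l,st,ce=cv2.connectedComponentsWithStats(m)
    for i in range(1,k):
        if st[i,4]>15: print(n,st[i],ce[i])
E
```

```text
t [305 180  17  16 169] [313.0295858  187.76331361]
s [298 232  20  28 348] [307.56609195 246.93390805]
```

View pics/b_top.png

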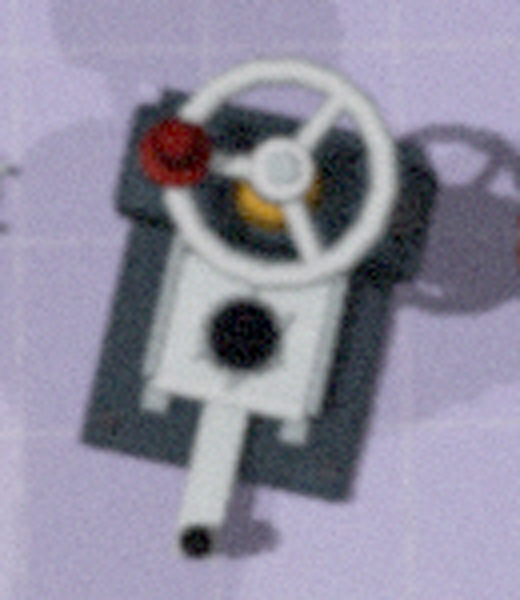

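View pics/b_scene.png

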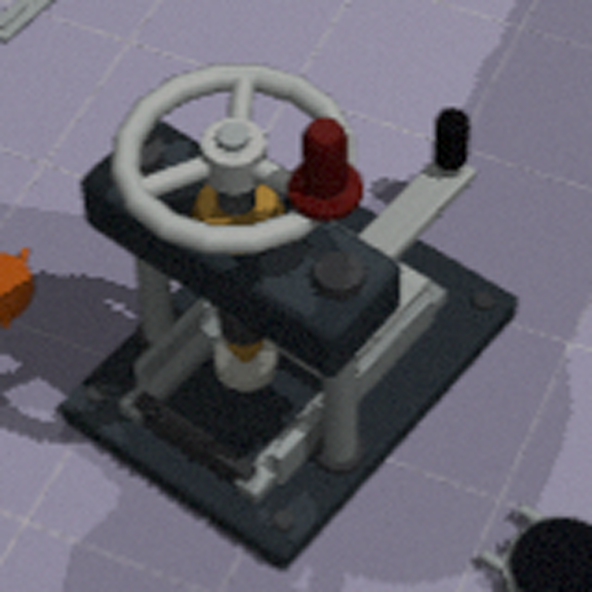

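```bash
python3 - <<'E'
from h import *
from bench import r
T=r.calibration('top');S=r.calibration('scene')
t=lambda x,y:(x/4+270-.4,y/4+150-.4); s=lambda x,y:(x/3.7+220-.4,y/3.7+200-.4)
for n,a,b in(('knobtop',(197,541),(453,119)),('handletop',(178,144),(325,130)),('hubtop',(284,166),(234,134))):
    print(n,cross(T,t(*a),S,s(*b)))
print('base near corners z=.016',onz(T,[t(82,440),t(350,500)],.016))
print('scene corners',onz(S,[s(285,560),s(62,410),s(517,300)],.016))
print('case',onz(T,[t(243,334)],.035))
print('wheel ring centre', [onz(T,[t(282,172)],z) for z in(.19,.2)])
E
```

```text
knobtop (array([0.49004218, 0.00994431, 0.06649748]), np.float64(0.0012133914053956603))
handletop (array([0.65649735, 0.01402344, 0.22921423]), np.float64(0.00019080056060065723))
hubtop (array([ 0.65075238, -0.03078371,  0.2011547 ]), np.float64(0.0015094676667578926))
base near corners z=.016 [[ 0.54266514  0.06704908  0.016     ]
 [ 0.50932856 -0.06895168  0.016     ]]
scene corners [[ 0.72886729  0.02485457  0.016     ]
 [ 0.69678408 -0.10726503  0.016     ]
 [ 0.54750327  0.06983161  0.016     ]]
case [[ 0.59360725 -0.01585047  0.035     ]]
wheel ring centre [array([[ 0.65027   , -0.03102187,  0.19      ]]), array([[ 0.64862764, -0.03060893,  0.2       ]])]
```

```bash
python3 - <<'E'
from h import *
from bench import r
s=r.read_state();M=R.from_quat(s['eef_rot']).as_matrix();print(M.round(3))
w=r.calibration('wrist');d=np.array(w['xyz'])-s['ee_pos'];print('cam in tool',M.T@d, 'view',M.T@R.from_quat(w['orientation']).apply([0,0,-1]))
print('yaw y',np.degrees(np.arctan2(M[1,1],M[0,1])),'yaw z',np.degrees(np.arctan2(M[1,2],M[0,2])))
E
```

```text
[[-0.     0.354 -0.935]
 [ 0.001 -0.935 -0.354]
 [-1.    -0.001  0.   ]]
cam in tool [-0.14175562  0.00034928 -0.06907238] view [0.96829837 0.00184085 0.24978967]
yaw y -69.27229402954278 yaw z -159.27229110589454
```

```bash
cat >> h.py <<'E'
def shift(s,P,yaw=None):
    "tool-frame shift in cm, and twist units"
    M=R.from_quat(s['eef_rot']).as_matrix(); d=M.T@(np.array(P)-s['ee_pos'])*100
    tw=0
    if yaw is not None:
        a=np.arctan2(M[1,2],M[0,2]); tw=-np.degrees((yaw-a+np.pi)%(2*np.pi)-np.pi)/5
    return d.round(2),round(tw,2)
E
python3 - <<'E'
from h import *
from bench import r
s=r.read_state()
print(shift(s,[.625,.01,.36],-.241))
E
```

```text
(array([-11.86, -41.3 , -58.81]), np.float64(-29.09))
```

Emit:
drive_tool([
  [-4,0,0,0],
  [-8,-1,-1,-1],
  [-11.9,-3,-4,-2],
  [-11.9,-5,-7,-3.4],
  [-11.9,-7.5,-10.5,-4.8],
  [-11.9,-10,-14,-6.2],
  [-11.9,-12.5,-17.5,-7.6],
  [-11.9,-15,-21,-9],
  [-11.9,-17.5,-24.5,-10.4],
  [-11.9,-20,-28,-11.8],
  [-11.9,-22.5,-31.5,-13.2],
  [-11.9,-25,-35,-14.6],
  [-11.9,-27.5,-38.5,-16],
  [-11.9,-30,-42,-17.4],
  [-11.9,-32.5,-45.5,-18.8],
  [-11.9,-34.5,-49,-20.2],
  [-11.9,-36.5,-52,-21.6],
  [-11.9,-38.5,-54.5,-23],
  [-11.9,-40,-57,-24.4],
  [-11.9,-41.3,-58.8,-25.8],
], grip=0, force=15)

```text
time: 1.82
ee_pos: [0.6259, 0.0131, 0.3598]
eef_rot: [0.182, 0.684, -0.181, 0.683]
ft_force: [0.9, -0.3, -0.1]
width: 0.0873
```

Emit:
drive_tool([
  [0,0,0,-1.3],
  [0,0,0,-2.6],
  [0,0,0,-3.2],
  [0,0,0,-3.2],
])

```text
time: 2.15
ee_pos: [0.625, 0.0099, 0.3601]
eef_rot: [0.087, 0.702, -0.087, 0.701]
ft_force: [-0.3, 1.1, -0.3]
width: 0.0867
```

```bash
python3 - <<'E'
from h import *
from bench import r
s=r.read_state();print(s['time'],s['ee_pos'],s['joint_positions'].round(2),s['ft_force'],s['torque'],shift(s,s['ee_pos'],-.241))
np.save('w.npy',np.array(r.calibration('wrist'),dtype=object),allow_pickle=True)
cv2.imwrite('pics/c_wrist.png',r.camera('wrist')[:,:,::-1])
E
```

```text
2.15 [0.62498578 0.00989365 0.36005837] [ 0.45  0.4  -0.77  1.22  0.27  1.63  1.06] [-0.27315739  1.05190577 -0.29013551] [ 0.04924634 -0.1553636  -0.01713277] (array([0., 0., 0.]), np.float64(-0.06))
```

View pics/c_wrist.png

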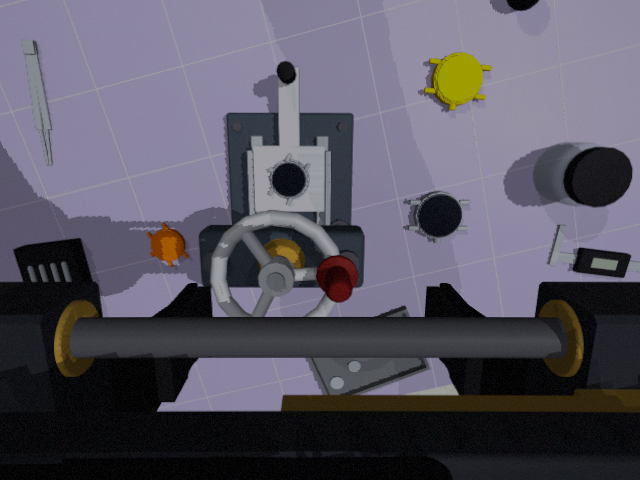

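The wrist view shows the press square to the tool: hub top at (276,279), red handle top at about (341,289) and knob at (287,72). The wanted case is the small dark one in the nest at (289,180). The lookalikes are the large dark one at (440,215), the yellow at (458,78) and the orange at (167,245).

```bash
python3 - <<'E'
import cv2
a=cv2.imread('pics/c_wrist.png')
cv2.imwrite('pics/d.png',cv2.resize(a[140:320,200:380],None,fx=3.3,fy=3.3,interpolation=cv2.INTER_CUBIC))
from h import *
w=np.load('w.npy',allow_pickle=True).item()
T_=[.6567,.0140,.229]
p=onz(w,[(276,277.5)],.201)[0];print('hub',p)
for px in((341,289),(340,287)):
  for z in(.230,.235): print('handletop',z,onz(w,[px],z)[0])
print('knob',onz(w,[(287,71)],.0665)[0])
print('base corners',onz(w,[(227,113),(353,113)],.016))
e=np.array([np.cos(-.241),np.sin(-.241)])
k=onz(w,[(287,71)],.0665)[0]; print('yaw knob-hub',np.arctan2(*(p-k)[[1,0]]),np.linalg.norm((p-k)[:2]))
E
```

```text
hub [ 0.65117689 -0.02918245  0.201     ]
handletop 0.23 [0.661015   0.01674167 0.23      ]
handletop 0.235 [0.65915958 0.01692121 0.235     ]
handletop 0.23 [0.65945357 0.01641564 0.23      ]
handletop 0.235 [0.65762687 0.01660117 0.235     ]
knob [0.49453143 0.01164839 0.0665    ]
base corners [[ 0.51218092 -0.06465728  0.016     ]
 [ 0.54551158  0.06857165  0.016     ]]
yaw knob-hub -0.2549839495925928 0.16187945468744477
```

View pics/d.png

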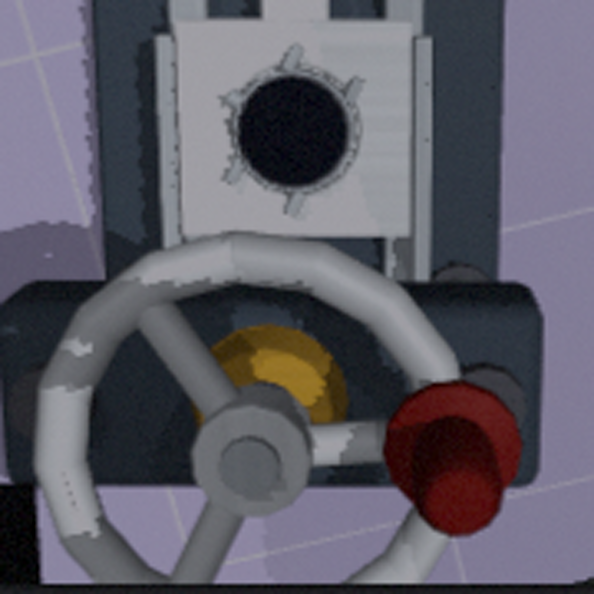

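Emit:
drive_tool([
  [0,0.7,1.5,0],
  [2,1.33,3.07,0],
  [4,1.33,3.07,0],
  [6,1.33,3.07,0],
  [8,1.33,3.07,0],
  [10,1.33,3.07,0],
  [11,1.33,3.07,0],
  [11,1.33,3.07,0],
], grip=138)

```text
time: 2.87
ee_pos: [0.657, 0.0146, 0.2481]
eef_rot: [0.088, 0.703, -0.089, 0.7]
ft_force: [-1.5, -0.1, 0.1]
width: 0.0436
```

```bash
python3 - <<'E'
from h import *
from bench import r
s=r.read_state();print(s['time'],s['ee_pos'],s['ft_force'],s['width'])
cv2.imwrite('pics/e_wrist.png',r.camera('wrist')[:,:,::-1])
sc=r.camera('scene')[:,:,::-1];cv2.imwrite('pics/e_scene.png',cv2.resize(sc[130:330,200:400],None,fx=3,fy=3))
E
```

```text
2.8667 [0.65704525 0.01455529 0.24810152] [-1.54014249 -0.13321302  0.13241105] 0.04362038504115259
```

View pics/e_wrist.png

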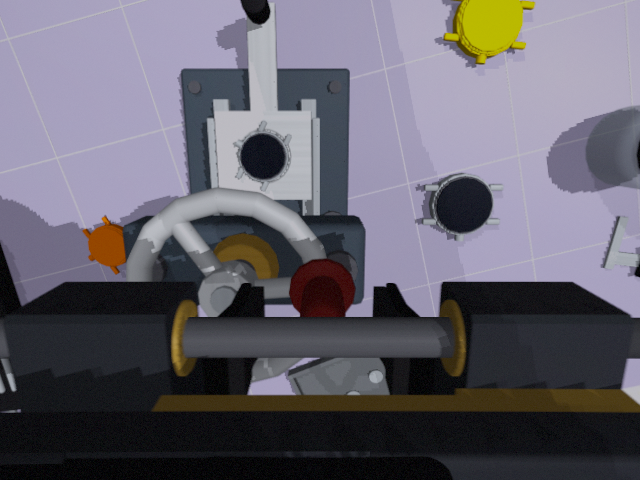

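View pics/e_scene.png

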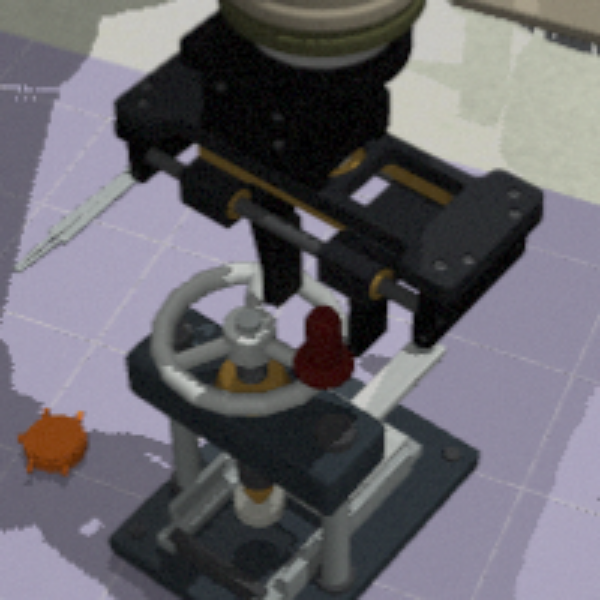

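Emit:
drive_tool([
  [1,0.1,0,0],
  [2,0.1,0.1,0],
  [2.4,0.1,0.1,0],
  [2.4,0.1,0.1,0],
])

```text
time: 3.3
ee_pos: [0.6588, 0.0157, 0.2251]
eef_rot: [0.088, 0.702, -0.088, 0.701]
ft_force: [-0.7, 0.4, -0.5]
width: 0.0399
```

Emit:
drive_tool([
  [0,0,0,0],
  [0,0,0,0],
  [0,0,0,0],
  [0,0,0,0],
  [0,0,0,0],
  [0,0,0,0],
], grip=255, force=10)

```text
time: 3.8
ee_pos: [0.6593, 0.0156, 0.2269]
eef_rot: [0.088, 0.701, -0.088, 0.702]
ft_force: [-0.8, -0.8, 2.2]
width: 0.0178
```

```bash
python3 - <<'E'
from h import *
from bench import r
s=r.read_state();print(s['time'],s['ee_pos'],s['ft_force'],s['torque'],s['width'])
E
```

```text
3.8 [0.65931327 0.01561247 0.22688175] [-0.83284971 -0.81736207  2.17157603] [-0.22765592  0.06144241 -0.00382307] 0.017836177268115865
```

```bash
cat >> h.py <<'E'
def arc(th0,dths,r=4.6,off=(0,0)):
    "rows: tool x, y, z cm"
    return [[round(-.318*d,2),round(r*(np.sin(th0+d)-np.sin(th0))+off[1],2),round(r*(np.cos(th0+d)-np.cos(th0))+off[0],2),0] for d in dths]
E
python3 -c "
from h import *
print(arc(1.63,[.05,.12,.2,.3,.4,.5,.6,.6]))"
```

```text
[[-0.02, np.float64(-0.02), np.float64(-0.23), 0], [-0.04, np.float64(-0.07), np.float64(-0.55), 0], [-0.06, np.float64(-0.15), np.float64(-0.91), 0], [-0.1, np.float64(-0.29), np.float64(-1.34), 0], [-0.13, np.float64(-0.47), np.float64(-1.77), 0], [-0.16, np.float64(-0.69), np.float64(-2.17), 0], [-0.19, np.float64(-0.96), np.float64(-2.55), 0], [-0.19, np.float64(-0.96), np.float64(-2.55), 0]]
```

Emit:
drive_tool([
  [-0.02,-0.02,-0.23,0],
  [-0.04,-0.07,-0.55,0],
  [-0.06,-0.15,-0.91,0],
  [-0.1,-0.29,-1.34,0],
  [-0.13,-0.47,-1.77,0],
  [-0.16,-0.69,-2.17,0],
  [-0.19,-0.96,-2.55,0],
  [-0.19,-0.96,-2.55,0],
])

```text
time: 4.47
ee_pos: [0.6327, 0.0125, 0.2288]
eef_rot: [0.088, 0.701, -0.088, 0.703]
ft_force: [4.1, -0.2, -1.0]
width: 0.0176
```

```bash
cat > st.py <<'E'
from h import *
from bench import r
import sys
s=r.read_state()
c=np.array([.6505,-.030]) if len(sys.argv)<3 else np.array([float(sys.argv[1]),float(sys.argv[2])])
y=-.241;ex=np.array([np.cos(y),np.sin(y)]);ey=np.array([-ex[1],ex[0]])
d=s['ee_pos'][:2]-c;a=np.arctan2(d@ey,d@ex)
er=d/np.linalg.norm(d);et=np.array([-er[1],er[0]])
f=s['ft_force'];q=s['eef_rot'];M=R.from_quat(q).as_matrix()
print('t',s['time'],'pos',s['ee_pos'].round(4),'r',np.linalg.norm(d).round(4),'ang',a.round(3),(a+2*np.pi).round(3),'F rad/tan/z',(f[:2]@er).round(2),(f[:2]@et).round(2),f[2].round(2),'w',s['width'].round(4),'yawz',np.arctan2(M[1,2],M[0,2]).round(3),'tilt',M[:2,0].round(3), 'z->ang',((s['ee_pos'][2]-.2251)/.00318+1.63).round(2))
E
python3 st.py
```

```text
Traceback (most recent call last):
  File "st.py", line 10, in <module>
    print('t',s['time'],'pos',s['ee_pos'].round(4),'r',np.linalg.norm(d).round(4),'ang',a.round(3),(a+2*np.pi).round(3),'F rad/tan/z',(f[:2]@er).round(2),(f[:2]@et).round(2),f[2].round(2),'w',s['width'].round(4),'yawz',np.arctan2(M[1,2],M[0,2]).round(3),'tilt',M[:2,0].round(3), 'z->ang',((s['ee_pos'][2]-.2251)/.00318+1.63).round(2))
                                                                                                                                                                                                ^^^^^^^^^^^^^^^^
AttributeError: 'float' object has no attribute 'round'
```

```bash
sed -i "s/s\['width'\].round(4)/round(float(s['width']),4)/" st.py; sed -i 's/return \[\[/return [[/; s/round(r\*/round(float(r*/g; s/+off\[1\],2)/+off[1]),2)/; s/+off\[0\],2)/+off[0]),2)/' h.py; python3 st.py
python3 -c "
from h import *
print(arc(2.23,np.r_[.05,.12,.2,.3+.1*np.arange(14)]))"
```

```text
t 4.4667 pos [0.6327 0.0125 0.2288] r 0.0461 ang 2.209 8.492 F rad/tan/z -1.78 -3.66 -1.04 w 0.0176 yawz -0.25 tilt [ 0.003 -0.   ] z->ang 2.8
[[np.float64(-0.02), -0.15, -0.18, 0], [np.float64(-0.04), -0.36, -0.42, 0], [np.float64(-0.06), -0.63, -0.67, 0], [np.float64(-0.1), -1.0, -0.95, 0], [np.float64(-0.13), -1.38, -1.19, 0], [np.float64(-0.16), -1.8, -1.4, 0], [np.float64(-0.19), -2.23, -1.56, 0], [np.float64(-0.22), -2.67, -1.68, 0], [np.float64(-0.25), -3.12, -1.75, 0], [np.float64(-0.29), -3.58, -1.78, 0], [np.float64(-0.32), -4.04, -1.76, 0], [np.float64(-0.35), -4.5, -1.7, 0], [np.float64(-0.38), -4.94, -1.59, 0], [np.float64(-0.41), -5.38, -1.44, 0], [np.float64(-0.45), -5.79, -1.24, 0], [np.float64(-0.48), -6.19, -1.01, 0], [np.float64(-0.51), -6.56, -0.73, 0]]
```

Emit:
drive_tool([
  [-0.02,-0.15,-0.18,0],
  [-0.04,-0.36,-0.42,0],
  [-0.06,-0.63,-0.67,0],
  [-0.1,-1.0,-0.95,0],
  [-0.13,-1.38,-1.19,0],
  [-0.16,-1.8,-1.4,0],
  [-0.19,-2.23,-1.56,0],
  [-0.22,-2.67,-1.68,0],
  [-0.25,-3.12,-1.75,0],
  [-0.29,-3.58,-1.78,0],
  [-0.32,-4.04,-1.76,0],
  [-0.32,-4.04,-1.76,0],
])

```text
time: 5.47
ee_pos: [0.6059, -0.0211, 0.2319]
eef_rot: [0.088, 0.701, -0.087, 0.702]
ft_force: [5.9, 2.0, -2.6]
width: 0.0177
```

```bash
python3 st.py
python3 -c "
from h import *
print(arc(3.33,np.r_[.05,.12,.2,.3+.1*np.arange(14)]))"|sed 's/np.float64//g'
```

```text
t 5.4667 pos [ 0.6059 -0.0211  0.2319] r 0.0455 ang -3.098 3.186 F rad/tan/z -5.37 -3.09 -2.58 w 0.0177 yawz -0.248 tilt [0.003 0.002] z->ang 3.77
[[(-0.02), -0.22, 0.05, 0], [(-0.04), -0.53, 0.14, 0], [(-0.06), -0.88, 0.26, 0], [(-0.1), -1.3, 0.46, 0], [(-0.13), -1.69, 0.69, 0], [(-0.16), -2.06, 0.97, 0], [(-0.19), -2.4, 1.28, 0], [(-0.22), -2.71, 1.62, 0], [(-0.25), -2.98, 1.99, 0], [(-0.29), -3.21, 2.38, 0], [(-0.32), -3.41, 2.8, 0], [(-0.35), -3.56, 3.24, 0], [(-0.38), -3.66, 3.68, 0], [(-0.41), -3.72, 4.14, 0], [(-0.45), -3.74, 4.6, 0], [(-0.48), -3.71, 5.06, 0], [(-0.51), -3.63, 5.51, 0]]
```

```bash

python3 -c "
from h import *
print(arc(3.23,np.r_[.05,.12,.2,.3+.1*np.arange(16)],off=(.05,0)))"|sed 's/np.float64//g'
```

```text
[[(-0.02), -0.23, 0.08, 0], [(-0.04), -0.55, 0.13, 0], [(-0.06), -0.9, 0.22, 0], [(-0.1), -1.34, 0.37, 0], [(-0.13), -1.75, 0.57, 0], [(-0.16), -2.15, 0.81, 0], [(-0.19), -2.52, 1.08, 0], [(-0.22), -2.86, 1.39, 0], [(-0.25), -3.16, 1.73, 0], [(-0.29), -3.44, 2.1, 0], [(-0.32), -3.67, 2.5, 0], [(-0.35), -3.86, 2.92, 0], [(-0.38), -4.01, 3.35, 0], [(-0.41), -4.12, 3.8, 0], [(-0.45), -4.18, 4.25, 0], [(-0.48), -4.19, 4.71, 0], [(-0.51), -4.16, 5.17, 0], [(-0.54), -4.09, 5.63, 0], [(-0.57), -3.96, 6.07, 0]]
```

Emit:
drive_tool([
  [-0.02,-0.23,0.08,0],
  [-0.04,-0.55,0.13,0],
  [-0.06,-0.9,0.22,0],
  [-0.1,-1.34,0.37,0],
  [-0.13,-1.75,0.57,0],
  [-0.16,-2.15,0.81,0],
  [-0.19,-2.52,1.08,0],
  [-0.22,-2.86,1.39,0],
  [-0.25,-3.16,1.73,0],
  [-0.29,-3.44,2.1,0],
  [-0.32,-3.67,2.5,0],
  [-0.35,-3.86,2.92,0],
  [-0.38,-4.01,3.35,0],
  [-0.38,-4.01,3.35,0],
])

```text
time: 6.63
ee_pos: [0.6271, -0.0688, 0.2356]
eef_rot: [0.088, 0.702, -0.088, 0.701]
ft_force: [-5.2, -1.2, 4.6]
width: 0.0179
```

```bash
python3 st.py
python3 -c "
from h import *
print(arc(4.53,np.r_[.05,.12,.2,.3+.1*np.arange(16)],off=(.0,0)))"|sed 's/np.float64//g'
```

```text
t 6.6333 pos [ 0.6271 -0.0688  0.2356] r 0.0453 ang -1.872 4.411 F rad/tan/z 3.68 -3.81 4.56 w 0.0179 yawz -0.249 tilt [-0.002  0.   ] z->ang 4.94
[[(-0.02), -0.04, 0.23, 0], [(-0.04), -0.07, 0.55, 0], [(-0.06), -0.08, 0.92, 0], [(-0.1), -0.04, 1.37, 0], [(-0.13), 0.03, 1.83, 0], [(-0.16), 0.15, 2.27, 0], [(-0.19), 0.32, 2.7, 0], [(-0.22), 0.53, 3.11, 0], [(-0.25), 0.77, 3.5, 0], [(-0.29), 1.06, 3.86, 0], [(-0.32), 1.38, 4.19, 0], [(-0.35), 1.73, 4.49, 0], [(-0.38), 2.11, 4.75, 0], [(-0.41), 2.51, 4.97, 0], [(-0.45), 2.93, 5.15, 0], [(-0.48), 3.37, 5.29, 0], [(-0.51), 3.82, 5.38, 0], [(-0.54), 4.28, 5.43, 0], [(-0.57), 4.74, 5.43, 0]]
```

```bash
cat > rows.py <<'E'
import sys; from h import *
t0,t1=float(sys.argv[1]),float(sys.argv[2]); off=(float(sys.argv[3]),float(sys.argv[4])) if len(sys.argv)>4 else (0,0)
sg=np.sign(t1-t0);n=np.r_[.05,.12,.2,np.arange(.3,abs(t1-t0)-.02,.1),abs(t1-t0)]
print(' ,'.join(f'[{float(a[0])}, {a[1]}, {a[2]}, 0]' for a in arc(t0,sg*n,off=off)),len(n))
E
python3 rows.py 4.43 5.93
```

```text
[-0.02, -0.06, 0.22, 0] ,[-0.04, -0.12, 0.54, 0] ,[-0.06, -0.17, 0.9, 0] ,[-0.1, -0.18, 1.36, 0] ,[-0.13, -0.15, 1.82, 0] ,[-0.16, -0.07, 2.27, 0] ,[-0.19, 0.05, 2.72, 0] ,[-0.22, 0.21, 3.15, 0] ,[-0.25, 0.42, 3.56, 0] ,[-0.29, 0.67, 3.95, 0] ,[-0.32, 0.95, 4.31, 0] ,[-0.35, 1.27, 4.64, 0] ,[-0.38, 1.62, 4.93, 0] ,[-0.41, 2.0, 5.2, 0] ,[-0.45, 2.4, 5.42, 0] ,[-0.48, 2.83, 5.6, 0] 16
```

Emit:
drive_tool([
  [-0.02,-0.06,0.22,0],
  [-0.04,-0.12,0.54,0],
  [-0.06,-0.17,0.9,0],
  [-0.1,-0.18,1.36,0],
  [-0.13,-0.15,1.82,0],
  [-0.16,-0.07,2.27,0],
  [-0.19,0.05,2.72,0],
  [-0.22,0.21,3.15,0],
  [-0.25,0.42,3.56,0],
  [-0.29,0.67,3.95,0],
  [-0.32,0.95,4.31,0],
  [-0.35,1.27,4.64,0],
  [-0.38,1.62,4.93,0],
  [-0.41,2.0,5.2,0],
  [-0.45,2.4,5.42,0],
  [-0.48,2.83,5.6,0],
  [-0.48,2.83,5.6,0],
])

```text
time: 8.05
ee_pos: [0.6888, -0.0564, 0.2405]
eef_rot: [0.087, 0.702, -0.089, 0.701]
ft_force: [-2.0, -3.7, 3.4]
width: 0.0174
```

```bash
python3 st.py
python3 rows.py 5.93 7.43
```

```text
t 8.05 pos [ 0.6888 -0.0564  0.2405] r 0.0465 ang -0.362 5.921 F rad/tan/z 0.41 -4.21 3.35 w 0.0174 yawz -0.25 tilt [-0.001 -0.002] z->ang 6.47
[-0.02, 0.22, 0.07, 0] ,[-0.04, 0.53, 0.16, 0] ,[-0.06, 0.89, 0.23, 0] ,[-0.1, 1.35, 0.28, 0] ,[-0.13, 1.81, 0.28, 0] ,[-0.16, 2.26, 0.23, 0] ,[-0.19, 2.71, 0.14, 0] ,[-0.22, 3.15, 0.01, 0] ,[-0.25, 3.58, -0.17, 0] ,[-0.29, 3.98, -0.39, 0] ,[-0.32, 4.36, -0.65, 0] ,[-0.35, 4.72, -0.94, 0] ,[-0.38, 5.04, -1.27, 0] ,[-0.41, 5.32, -1.63, 0] ,[-0.45, 5.57, -2.01, 0] ,[-0.48, 5.78, -2.42, 0] 16
```

Emit:
drive_tool([
  [-0.02,0.22,0.07,0],
  [-0.04,0.53,0.16,0],
  [-0.06,0.89,0.23,0],
  [-0.1,1.35,0.28,0],
  [-0.13,1.81,0.28,0],
  [-0.16,2.26,0.23,0],
  [-0.19,2.71,0.14,0],
  [-0.22,3.15,0.01,0],
  [-0.25,3.58,-0.17,0],
  [-0.29,3.98,-0.39,0],
  [-0.32,4.36,-0.65,0],
  [-0.35,4.72,-0.94,0],
  [-0.38,5.04,-1.27,0],
  [-0.41,5.32,-1.63,0],
  [-0.45,5.57,-2.01,0],
  [-0.48,5.78,-2.42,0],
  [-0.48,5.78,-2.42,0],
])

```text
time: 9.47
ee_pos: [0.6802, 0.006, 0.2454]
eef_rot: [0.088, 0.701, -0.088, 0.702]
ft_force: [4.1, -0.6, -0.4]
width: 0.0176
```

```bash
python3 st.py
python3 rows.py 7.43 8.53
```

```text
t 9.4667 pos [0.6802 0.006  0.2454] r 0.0467 ang 1.122 7.406 F rad/tan/z 2.2 -3.56 -0.41 w 0.0176 yawz -0.25 tilt [ 0.002 -0.001] z->ang 8.0
[-0.02, 0.09, -0.21, 0] ,[-0.04, 0.2, -0.52, 0] ,[-0.06, 0.29, -0.87, 0] ,[-0.1, 0.37, -1.32, 0] ,[-0.13, 0.41, -1.78, 0] ,[-0.16, 0.39, -2.24, 0] ,[-0.19, 0.34, -2.7, 0] ,[-0.22, 0.23, -3.15, 0] ,[-0.25, 0.09, -3.58, 0] ,[-0.29, -0.1, -4.0, 0] ,[-0.32, -0.33, -4.4, 0] ,[-0.35, -0.6, -4.77, 0] 12
```

Emit:
drive_tool([
  [-0.02,0.09,-0.21,0],
  [-0.04,0.2,-0.52,0],
  [-0.06,0.29,-0.87,0],
  [-0.1,0.37,-1.32,0],
  [-0.13,0.41,-1.78,0],
  [-0.16,0.39,-2.24,0],
  [-0.19,0.34,-2.7,0],
  [-0.22,0.23,-3.15,0],
  [-0.25,0.09,-3.58,0],
  [-0.29,-0.1,-4.0,0],
  [-0.32,-0.33,-4.4,0],
  [-0.32,-0.33,-4.4,0],
  [-0.32,-0.33,-4.4,0],
  [-0.32,-0.33,-4.4,0],
])

```text
time: 10.63
ee_pos: [0.6367, 0.014, 0.2485]
eef_rot: [0.088, 0.701, -0.088, 0.702]
ft_force: [3.8, -1.6, 0.1]
width: 0.0174
```

```bash
python3 st.py
python3 - <<'E'
from h import *
from bench import r
sc=r.camera('scene')[:,:,::-1];cv2.imwrite('pics/f_scene.png',cv2.resize(sc[130:330,200:400],None,fx=3,fy=3))
E
```

```text
t 10.6333 pos [0.6367 0.014  0.2485] r 0.0461 ang 2.117 8.4 F rad/tan/z -2.7 -3.13 0.1 w 0.0174 yawz -0.249 tilt [ 0.001 -0.   ] z->ang 8.98
```

View pics/f_scene.png

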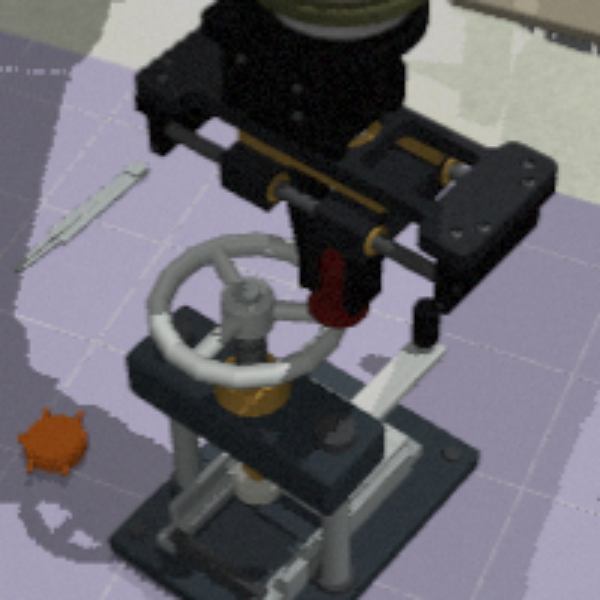

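Emit:
drive_tool([
  [0,0,0,0],
  [0,0,0,0],
  [0,0,0,0],
  [-1.5,0,0,0],
  [-3.5,0,0,0],
  [-5.5,0,0,0],
  [-5.5,-0.5,-3,0],
  [-5.5,-1.3,-6.5,0],
  [-5.5,-2.1,-10,0],
  [-5.5,-2.9,-13.5,0],
  [-5,-3.7,-17,0],
  [-2,-3.9,-17.6,0],
  [2,-3.9,-17.6,0],
  [2,-3.9,-17.6,0],
], grip=138)

```text
time: 11.85
ee_pos: [0.4523, 0.0191, 0.2231]
eef_rot: [0.087, 0.704, -0.089, 0.699]
ft_force: [-0.6, 0.1, -0.8]
width: 0.04
```

```bash
python3 - <<'E'
from h import *
from bench import r
from scipy.optimize import least_squares
P=np.array([(.6593,.0156),(.6327,.0125),( .6059,-.0211),(.6271,-.0688),(.6888,-.0564),(.6802,.006),(.6367,.014)])
q=least_squares(lambda c:np.hypot(*(P-c).T)-.046,[.65,-.03]);print(q.x,q.fun)
s=r.read_state();print(s['time'],s['ee_pos'],s['joint_positions'].round(2),s['width'],s['ft_force'])
w=r.calibration('wrist')
cv2.imwrite('pics/g_wrist.png',r.camera('wrist')[:,:,::-1])
t=r.camera('top')[:,:,::-1]; cv2.imwrite('pics/g_top.png',np.clip(cv2.resize(t[150:300,270:400],None,fx=4,fy=4,interpolation=cv2.INTER_CUBIC)*1.8,0,255))
E
```

```text
[ 0.65119434 -0.02966908] [-1.09653590e-05  4.64124952e-05  9.77952748e-05 -4.60418316e-05
  1.38134227e-04 -2.59705127e-05  1.16788859e-05]
11.85 [0.45227112 0.01912903 0.2231039 ] [ 0.69  0.01 -0.83  1.88  0.01  1.27  1.19] 0.040039029755405506 [-0.61850105  0.13823339 -0.75692858][ WARN:0@10.677] global loadsave.cpp:1063 imwrite_ Unsupported depth image for selected encoder is fallbacked to CV_8U.
```

View pics/g_wrist.png

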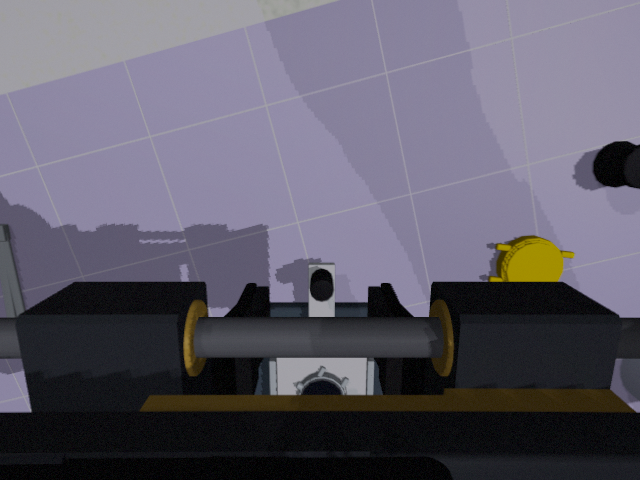

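View pics/g_top.png

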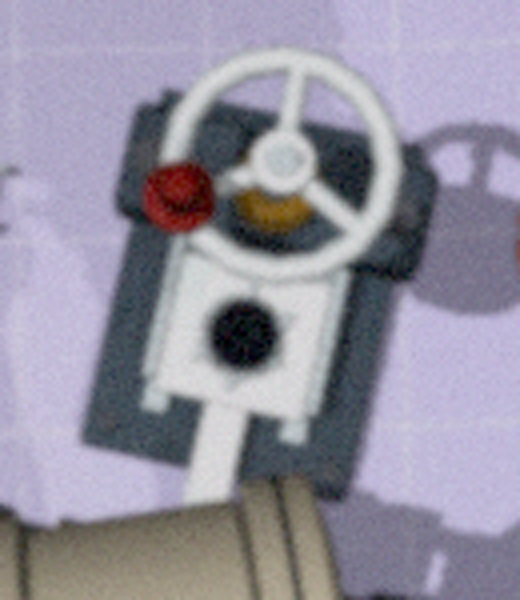

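Emit:
drive_tool([
  [3,0.05,0,0],
  [6,0.1,0,0],
  [9,0.1,0,0],
  [12,0.1,0,0],
  [14.5,0.1,0,0],
  [16,0.1,0,0],
  [16,0.1,0.2,0],
  [16,0.1,0.6,0],
], grip=255)

```text
time: 12.62
ee_pos: [0.4635, 0.0197, 0.0695]
eef_rot: [0.088, 0.702, -0.087, 0.702]
ft_force: [-0.1, -0.5, 1.0]
width: 0.0014
```

```bash
cat > pf.py <<'E'
from h import *
from bench import r
s=r.read_state();c=np.array([.6512,-.0297]);y=-.245;ex=np.array([np.cos(y),np.sin(y)]);ey=np.array([-ex[1],ex[0]])
d=s['ee_pos'][:2]-c;f=s['ft_force'][:2]
a=np.arctan2(d@ey,d@ex)%(2*np.pi);er=d/np.linalg.norm(d);et=np.array([-er[1],er[0]])
print('t %.2f press xy %.4f %.4f z %.4f F press %.1f %.1f z %.1f ang %.3f r %.4f Frad %.1f Ftan %.1f w %.4f'%(s['time'],d@ex,d@ey,s['ee_pos'][2],f@ex,f@ey,s['ft_force'][2],a,np.hypot(*d),f@er,f@et,s['width']))
E
python3 pf.py; python3 - <<'E'
from h import *
from bench import r
sc=r.camera('scene')[:,:,::-1];cv2.imwrite('pics/h_scene.png',cv2.resize(sc[130:330,200:400],None,fx=3,fy=3))
E
```

```text
t 12.62 press xy -0.1941 0.0024 z 0.0695 F press 0.1 -0.5 z 1.0 ang 3.129 r 0.1941 Frad -0.1 Ftan 0.5 w 0.0014
```

View pics/h_scene.png

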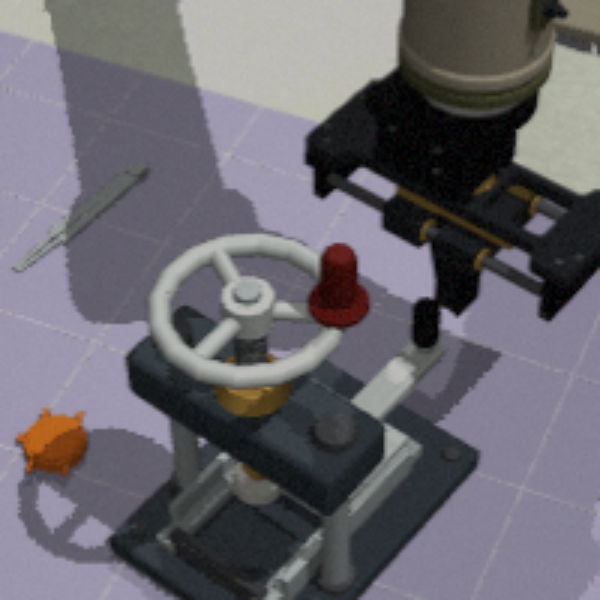

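Emit:
drive_tool([
  [0.4,-0.15,0.2,0],
  [0.6,-0.2,0.5,0],
  [0.6,-0.2,0.8,0],
  [0.6,-0.2,1.0,0],
  [0.6,-0.2,1.2,0],
  [0.6,-0.2,1.45,0],
  [0.6,-0.2,1.8,0],
  [0.6,-0.2,2.2,0],
  [0.6,-0.2,2.7,0],
  [0.6,-0.2,3.2,0],
  [0.6,-0.2,3.7,0],
  [0.6,-0.2,4.2,0],
  [0.6,-0.2,4.7,0],
  [0.6,-0.2,5.2,0],
  [0.6,-0.2,5.6,0],
  [0.6,-0.2,5.9,0],
  [0.6,-0.2,6.2,0],
  [0.6,-0.2,6.4,0],
  [0.6,-0.2,6.5,0],
  [0.6,-0.2,6.5,0],
])

```text
time: 14.33
ee_pos: [0.5249, 0.0012, 0.0622]
eef_rot: [0.088, 0.702, -0.088, 0.702]
ft_force: [-0.7, 0.5, -0.2]
width: 0.0007
```

```bash
python3 pf.py
```

```text
t 14.33 press xy -0.1300 -0.0006 z 0.0622 F press -0.8 0.3 z -0.2 ang 3.146 r 0.1300 Frad 0.8 Ftan -0.3 w 0.0007
```

Approach the stop slowly.

Emit:
drive_tool([
  [0,0,0.1,0],
  [0,0,0.2,0],
  [0,0,0.3,0],
  [0,0,0.4,0],
  [0,0,0.5,0],
  [0,0,0.6,0],
  [0,0,0.7,0],
  [0,0,0.75,0],
  [0,0,0.75,0],
])

```text
time: 15.08
ee_pos: [0.532, -0.0006, 0.0622]
eef_rot: [0.088, 0.702, -0.088, 0.702]
ft_force: [-2.5, 0.8, 0.6]
width: 0.0004
```

```bash
python3 pf.py
```

```text
t 15.08 press xy -0.1227 -0.0006 z 0.0622 F press -2.6 0.2 z 0.6 ang 3.147 r 0.1227 Frad 2.6 Ftan -0.2 w 0.0004
```

Emit:
drive_tool([
  [0,0,0.1,0],
  [0,0,0.15,0],
  [0,0,0.2,0],
  [0,0,0.2,0],
  [0,0,0.2,0],
])

```text
time: 15.5
ee_pos: [0.5324, -0.0006, 0.0619]
eef_rot: [0.087, 0.703, -0.088, 0.7]
ft_force: [-9.4, 3.6, 6.6]
width: 0.0006
```

```bash
python3 pf.py
```

```text
t 15.50 press xy -0.1223 -0.0006 z 0.0619 F press -10.0 1.2 z 6.6 ang 3.146 r 0.1223 Frad 10.0 Ftan -1.3 w 0.0006
```

Emit:
drive_tool([
  [0,0,-0.5,0],
  [0,0,-2,0],
  [0,0,-3.5,0],
  [-3,0,-4,0],
  [-7,0,-4,0],
  [-11,0,-4,0],
  [-15,0,-4,0],
  [-19,0,-4,0],
  [-23,0,-4,0],
  [-24.5,1,-1,0],
  [-24.5,2,2,0],
  [-24.5,2.5,3,0],
  [-24.5,2.5,3,0],
], grip=138)

```text
time: 16.58
ee_pos: [0.571, 0.0156, 0.3067]
eef_rot: [0.088, 0.701, -0.088, 0.702]
ft_force: [-1.0, 0.1, -0.7]
width: 0.0397
```

```bash
python3 pf.py; python3 - <<'E'
from h import *
from bench import r
w=r.calibration('wrist')
cv2.imwrite('pics/i_wrist.png',r.camera('wrist')[:,:,::-1])
ex=np.array([np.cos(-.245),np.sin(-.245)]);c=np.array([.6512,-.0297])
k=np.r_[c-.105*ex,.0665];print('expected knob px home',proj(w,k), 'at 3mm short',proj(w,np.r_[c-.108*ex,.0665]))
E
```

```text
t 16.58 press xy -0.0888 0.0245 z 0.3067 F press -1.0 -0.1 z -0.7 ang 2.872 r 0.0921 Frad 0.9 Ftan 0.3 w 0.0397
expected knob px home [[290.70637242 194.425082  ]] at 3mm short [[290.63780089 191.08591474]]
```

View pics/i_wrist.png

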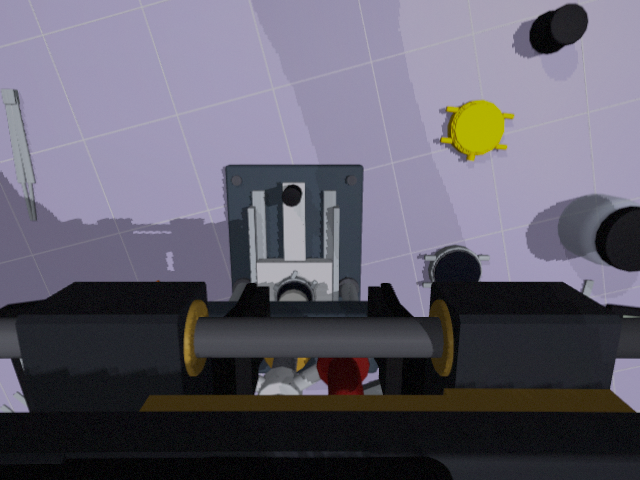

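Emit:
drive_tool([
  [0,0.7,3,0],
  [0,1.44,6,0],
  [0,1.44,6.4,0],
  [2,1.44,6.4,0],
  [4,1.44,6.4,0],
  [5.5,1.44,6.4,0],
  [5.9,1.44,6.4,0],
  [5.9,1.44,6.4,0],
])

```text
time: 17.3
ee_pos: [0.6336, 0.0135, 0.2477]
eef_rot: [0.088, 0.702, -0.088, 0.701]
ft_force: [0.3, -0.7, 1.0]
width: 0.0395
```

```bash
python3 pf.py
```

```text
t 17.30 press xy -0.0275 0.0377 z 0.2477 F press 0.5 -0.6 z 1.0 ang 2.202 r 0.0467 Frad -0.8 Ftan -0.0 w 0.0395
```

Emit:
drive_tool([
  [0,0.1,0.25,0],
  [0,0.1,0.25,0],
  [0,0.1,0.25,0],
  [0,0.1,0.25,0],
  [0,0.1,0.25,0],
  [0,0.1,0.25,0],
], grip=255, force=10)

```text
time: 17.8
ee_pos: [0.6375, 0.0139, 0.2489]
eef_rot: [0.088, 0.701, -0.088, 0.702]
ft_force: [-2.4, -2.7, 4.8]
width: 0.0179
```

```bash
python3 pf.py; python3 rows.py 8.42 7.0
```

```text
t 17.80 press xy -0.0238 0.0390 z 0.2489 F press -1.6 -3.2 z 4.8 ang 2.119 r 0.0457 Frad -1.9 Ftan 3.1 w 0.0179
[0.02, 0.12, 0.2, 0] ,[0.04, 0.27, 0.48, 0] ,[0.06, 0.41, 0.82, 0] ,[0.1, 0.56, 1.26, 0] ,[0.13, 0.65, 1.71, 0] ,[0.16, 0.71, 2.16, 0] ,[0.19, 0.71, 2.62, 0] ,[0.22, 0.68, 3.08, 0] ,[0.25, 0.59, 3.53, 0] ,[0.29, 0.46, 3.97, 0] ,[0.32, 0.29, 4.4, 0] ,[0.35, 0.08, 4.81, 0] ,[0.38, -0.18, 5.19, 0] ,[0.41, -0.47, 5.55, 0] ,[0.45, -0.86, 5.93, 0] 15
```

Emit:
drive_tool([
  [0.02,0.12,0.2,0],
  [0.04,0.27,0.48,0],
  [0.06,0.41,0.82,0],
  [0.1,0.56,1.26,0],
  [0.13,0.65,1.71,0],
  [0.16,0.71,2.16,0],
  [0.19,0.71,2.62,0],
  [0.22,0.68,3.08,0],
  [0.25,0.59,3.53,0],
  [0.29,0.46,3.97,0],
  [0.32,0.29,4.4,0],
  [0.35,0.08,4.81,0],
  [0.38,-0.18,5.19,0],
  [0.41,-0.47,5.55,0],
  [0.45,-0.86,5.93,0],
  [0.45,-0.86,5.93,0],
])

```text
time: 19.13
ee_pos: [0.6927, -0.0082, 0.2444]
eef_rot: [0.088, 0.702, -0.087, 0.701]
ft_force: [-4.4, -1.0, 6.7]
width: 0.0177
```

```bash
python3 pf.py; python3 rows.py 7.0 5.7
```

```text
t 19.13 press xy 0.0350 0.0309 z 0.2444 F press -4.0 -2.1 z 6.7 ang 0.723 r 0.0467 Frad -4.4 Ftan 1.1 w 0.0177
[0.02, -0.18, 0.15, 0] ,[0.04, -0.44, 0.34, 0] ,[0.06, -0.75, 0.53, 0] ,[0.1, -1.16, 0.74, 0] ,[0.13, -1.59, 0.9, 0] ,[0.16, -2.03, 1.02, 0] ,[0.19, -2.49, 1.1, 0] ,[0.22, -2.94, 1.13, 0] ,[0.25, -3.4, 1.12, 0] ,[0.29, -3.86, 1.06, 0] ,[0.32, -4.31, 0.95, 0] ,[0.35, -4.74, 0.8, 0] ,[0.38, -5.16, 0.61, 0] ,[0.41, -5.56, 0.37, 0] 14
```

Emit:
drive_tool([
  [-0.05,-0.18,0.12,0],
  [-0.06,-0.44,0.3,0],
  [-0.04,-0.75,0.49,0],
  [0,-1.16,0.7,0],
  [0.03,-1.59,0.86,0],
  [0.06,-2.03,0.98,0],
  [0.09,-2.49,1.06,0],
  [0.12,-2.94,1.09,0],
  [0.15,-3.4,1.08,0],
  [0.19,-3.86,1.02,0],
  [0.22,-4.31,0.91,0],
  [0.25,-4.74,0.76,0],
  [0.28,-5.16,0.57,0],
  [0.31,-5.56,0.33,0],
  [0.31,-5.56,0.33,0],
  [0.31,-5.56,0.33,0],
])

```text
time: 20.47
ee_pos: [0.6831, -0.0635, 0.2405]
eef_rot: [0.088, 0.701, -0.088, 0.702]
ft_force: [5.0, -0.6, -2.2]
width: 0.0175
```

```bash
python3 pf.py; python3 rows.py 5.7 5.3
```

```text
t 20.47 press xy 0.0392 -0.0251 z 0.2405 F press 5.0 0.6 z -2.2 ang 5.714 r 0.0465 Frad 3.9 Ftan 3.2 w 0.0175
[0.02, -0.19, -0.13, 0] ,[0.04, -0.44, -0.33, 0] ,[0.06, -0.71, -0.58, 0] ,[0.1, -1.02, -0.92, 0] ,[0.13, -1.3, -1.29, 0] 5
```

```bash
cat > lin.py <<'E'
import sys; from h import *
t0,t1,n=float(sys.argv[1]),float(sys.argv[2]),int(sys.argv[3]);o=float(sys.argv[4]) if len(sys.argv)>4 else 0
th=np.linspace(t0,t1,n+1)[1:]
A=arc(t0,th-t0)
for i,(a,t) in enumerate(zip(A,th)):
    k=o*min(1,(i+1)/4); a[1]=round(a[1]+k*float(np.sin(t)),2);a[2]=round(a[2]+k*float(np.cos(t)),2);a[0]=float(a[0])
print(A)
E
python3 lin.py 5.7 5.5 4 .05; python3 lin.py 5.5 5.3 4;python3 lin.py 5.3 5.1 4;python3 lin.py 5.1 4.9 4;python3 lin.py 4.9 4.7 4;python3 lin.py 4.7 4.5 4
```

```text
[[0.02, -0.2, -0.12, 0], [0.03, -0.39, -0.25, 0], [0.05, -0.58, -0.39, 0], [0.06, -0.75, -0.54, 0]]
[[0.02, -0.16, -0.17, 0], [0.03, -0.31, -0.34, 0], [0.05, -0.45, -0.52, 0], [0.06, -0.58, -0.71, 0]]
[[0.02, -0.12, -0.19, 0], [0.03, -0.24, -0.39, 0], [0.05, -0.34, -0.6, 0], [0.06, -0.43, -0.81, 0]]
[[0.02, -0.08, -0.22, 0], [0.03, -0.15, -0.43, 0], [0.05, -0.21, -0.66, 0], [0.06, -0.26, -0.88, 0]]
[[0.02, -0.04, -0.23, 0], [0.03, -0.06, -0.46, 0], [0.05, -0.08, -0.68, 0], [0.06, -0.08, -0.91, 0]]
[[0.02, 0.01, -0.23, 0], [0.03, 0.03, -0.46, 0], [0.05, 0.06, -0.69, 0], [0.06, 0.1, -0.91, 0]]
```

Emit:
drive_tool([
  [0.02,-0.2,-0.12,0],
  [0.03,-0.39,-0.25,0],
  [0.05,-0.58,-0.39,0],
  [0.06,-0.75,-0.54,0],
])

```text
time: 20.8
ee_pos: [0.6763, -0.0687, 0.2399]
eef_rot: [0.088, 0.701, -0.087, 0.703]
ft_force: [7.4, 0.7, -3.0]
width: 0.0177
```

Emit:
drive_tool([
  [0.02,-0.16,-0.17,0],
  [0.03,-0.31,-0.34,0],
])

```text
time: 20.97
ee_pos: [0.6722, -0.071, 0.2396]
eef_rot: [0.088, 0.701, -0.087, 0.703]
ft_force: [7.6, -0.0, -2.8]
width: 0.0177
```

Emit:
drive_tool([
  [0.02,-0.14,-0.18,0],
  [0.03,-0.27,-0.37,0],
])

```text
time: 21.13
ee_pos: [0.668, -0.0729, 0.2393]
eef_rot: [0.088, 0.701, -0.087, 0.703]
ft_force: [7.2, 0.1, -3.2]
width: 0.0177
```

Emit:
drive_tool([
  [0.02,-0.12,-0.19,0],
  [0.03,-0.24,-0.39,0],
])

```text
time: 21.3
ee_pos: [0.6635, -0.0743, 0.239]
eef_rot: [0.088, 0.701, -0.087, 0.703]
ft_force: [7.2, 0.1, -4.7]
width: 0.0178
```

Emit:
drive_tool([
  [0.02,-0.1,-0.21,0],
  [0.03,-0.19,-0.42,0],
])

```text
time: 21.47
ee_pos: [0.659, -0.0753, 0.2386]
eef_rot: [0.088, 0.701, -0.088, 0.703]
ft_force: [7.4, 0.1, -3.0]
width: 0.0175
```

```bash
cat > an.py <<'E'
from h import *
c=np.array([.6512,-.0297]);y=-.245
D=np.loadtxt('data.txt')
for x,yy,z,fx,fy,fz in D:
    d=np.array([x,yy])-c;er=d/np.hypot(*d);et=np.array([-er[1],er[0]]);f=np.array([fx,fy])
    print('ang %.3f r %.4f Ft %.2f Fr %.2f Fz %.1f'%((np.arctan2(*d[::-1])-y)%(2*np.pi),np.hypot(*d),f@et,f@er,fz))
E
cat > data.txt <<'E'
.6763 -.0687 .2399 7.4 .7 -3
.6722 -.071 .2396 7.6 0 -2.8
.668 -.0729 .2393 7.2 .1 -3.2
.6635 -.0743 .239 7.2 .1 -4.7
.659 -.0753 .2386 7.4 .1 -3
E
python3 an.py
for a in 5.1 5.0 4.9 4.8 4.7 4.6 4.5 4.4 4.3 4.2; do python3 lin.py $a $(python3 -c "print($a-.1)") 2; done
```

```text
ang 5.529 r 0.0464 Ft 6.60 Fr 3.42 Fz -3.0
ang 5.428 r 0.0463 Ft 6.77 Fr 3.44 Fz -2.8
ang 5.328 r 0.0464 Ft 6.75 Fr 2.52 Fz -3.2
ang 5.226 r 0.0463 Ft 6.97 Fr 1.82 Fz -4.7
ang 5.127 r 0.0463 Ft 7.31 Fr 1.15 Fz -3.0
[[0.02, -0.08, -0.22, 0], [0.03, -0.15, -0.43, 0]]
[[0.02, -0.06, -0.22, 0], [0.03, -0.11, -0.45, 0]]
[[0.02, -0.04, -0.23, 0], [0.03, -0.06, -0.46, 0]]
[[0.02, -0.01, -0.23, 0], [0.03, -0.02, -0.46, 0]]
[[0.02, 0.01, -0.23, 0], [0.03, 0.03, -0.46, 0]]
[[0.02, 0.03, -0.23, 0], [0.03, 0.07, -0.45, 0]]
[[0.02, 0.05, -0.22, 0], [0.03, 0.12, -0.44, 0]]
[[0.02, 0.08, -0.22, 0], [0.03, 0.16, -0.43, 0]]
[[0.02, 0.1, -0.21, 0], [0.03, 0.21, -0.41, 0]]
[[0.02, 0.12, -0.2, 0], [0.03, 0.25, -0.39, 0]]
```

Emit:
drive_tool([
  [0.02,-0.08,-0.22,0],
  [0.03,-0.15,-0.43,0],
])

```text
time: 21.63
ee_pos: [0.6544, -0.0758, 0.2383]
eef_rot: [0.088, 0.701, -0.088, 0.702]
ft_force: [5.9, -0.7, -4.0]
width: 0.0178
```

Emit:
drive_tool([
  [0.02,-0.06,-0.22,0],
  [0.03,-0.11,-0.45,0],
])

```text
time: 21.8
ee_pos: [0.6497, -0.0758, 0.238]
eef_rot: [0.088, 0.701, -0.088, 0.702]
ft_force: [5.9, -1.0, -3.7]
width: 0.0177
```

Emit:
drive_tool([
  [0.02,-0.04,-0.23,0],
  [0.03,-0.06,-0.46,0],
])

```text
time: 21.97
ee_pos: [0.6451, -0.0753, 0.2377]
eef_rot: [0.088, 0.701, -0.088, 0.702]
ft_force: [6.9, -1.7, -4.5]
width: 0.0178
```

```bash
cat >> data.txt <<'E'
.6544 -.0758 .2383 5.9 -.7 -4
.6497 -.0758 .238 5.9 -1 -3.7
.6451 -.0753 .2377 6.9 -1.7 -4.5
E
python3 an.py|tail -3
sed -i 's/^print(A)/print(str(A).replace("np.float64",""))/' lin.py
```

```text
ang 5.027 r 0.0462 Ft 5.84 Fr 1.11 Fz -4.0
ang 4.925 r 0.0461 Ft 5.93 Fr 0.81 Fz -3.7
ang 4.824 r 0.0460 Ft 7.06 Fr 0.77 Fz -4.5
```

Emit:
drive_tool([
  [0.02,-0.01,-0.23,0],
  [0.03,-0.02,-0.46,0],
])

```text
time: 22.13
ee_pos: [0.6405, -0.0744, 0.2374]
eef_rot: [0.088, 0.701, -0.088, 0.702]
ft_force: [6.4, -1.3, -5.0]
width: 0.0177
```

Emit:
drive_tool([
  [0.02,0.01,-0.23,0],
  [0.03,0.03,-0.46,0],
])

```text
time: 22.3
ee_pos: [0.6361, -0.0731, 0.237]
eef_rot: [0.088, 0.701, -0.088, 0.702]
ft_force: [6.2, -1.9, -5.4]
width: 0.0178
```

Emit:
drive_tool([
  [0.02,0.03,-0.23,0],
  [0.03,0.07,-0.45,0],
])

```text
time: 22.47
ee_pos: [0.6319, -0.0713, 0.2367]
eef_rot: [0.088, 0.701, -0.088, 0.702]
ft_force: [7.0, -1.6, -4.4]
width: 0.0174
```

```bash
cat >> data.txt <<'E'
.6405 -.0744 .2374 6.4 -1.3 -5
.6361 -.0731 .237 6.2 -1.9 -5.4
.6319 -.0713 .2367 7 -1.6 -4.4
E
python3 an.py|tail -3
```

```text
ang 4.722 r 0.0460 Ft 6.53 Fr -0.23 Fz -5.0
ang 4.623 r 0.0460 Ft 6.48 Fr -0.24 Fz -5.4
ang 4.523 r 0.0459 Ft 7.02 Fr -1.49 Fz -4.4
```

Emit:
drive_tool([
  [0.03,0.05,-0.22,0],
  [0.06,0.12,-0.44,0],
])

```text
time: 22.63
ee_pos: [0.6281, -0.0692, 0.2363]
eef_rot: [0.088, 0.701, -0.088, 0.702]
ft_force: [5.4, -2.2, -0.0]
width: 0.0173
```

Emit:
drive_tool([
  [0.03,0.08,-0.22,0],
  [0.05,0.16,-0.43,0],
])

```text
time: 22.8
ee_pos: [0.6244, -0.0668, 0.236]
eef_rot: [0.088, 0.701, -0.088, 0.703]
ft_force: [6.5, -2.1, -1.6]
width: 0.0173
```

Emit:
drive_tool([
  [0.02,0.1,-0.21,0],
  [0.03,0.21,-0.41,0],
])

```text
time: 22.97
ee_pos: [0.6209, -0.0639, 0.2357]
eef_rot: [0.088, 0.701, -0.088, 0.703]
ft_force: [5.4, -3.7, -2.4]
width: 0.0179
```

```bash
for a in 4.2 4.1 4.0 3.9 3.8 3.7 3.6 3.5 3.4 3.3 3.2 3.1 3.0 2.9 2.8; do python3 lin.py $a $(python3 -c "print($a-.1)") 2; done
```

```text
[[0.02, 0.12, -0.2, 0], [0.03, 0.25, -0.39, 0]]
[[0.02, 0.14, -0.18, 0], [0.03, 0.28, -0.36, 0]]
[[0.02, 0.15, -0.17, 0], [0.03, 0.32, -0.33, 0]]
[[0.02, 0.17, -0.15, 0], [0.03, 0.35, -0.3, 0]]
[[0.02, 0.19, -0.14, 0], [0.03, 0.38, -0.26, 0]]
[[0.02, 0.2, -0.12, 0], [0.03, 0.4, -0.22, 0]]
[[0.02, 0.21, -0.1, 0], [0.03, 0.42, -0.18, 0]]
[[0.02, 0.22, -0.08, 0], [0.03, 0.44, -0.14, 0]]
[[0.02, 0.22, -0.05, 0], [0.03, 0.45, -0.1, 0]]
[[0.02, 0.23, -0.03, 0], [0.03, 0.46, -0.05, 0]]
[[0.02, 0.23, -0.01, 0], [0.03, 0.46, -0.0, 0]]
[[0.02, 0.23, 0.02, 0], [0.03, 0.46, 0.04, 0]]
[[0.02, 0.23, 0.04, 0], [0.03, 0.45, 0.09, 0]]
[[0.02, 0.22, 0.06, 0], [0.03, 0.44, 0.13, 0]]
[[0.02, 0.21, 0.08, 0], [0.03, 0.43, 0.18, 0]]
```

```bash
cat >> data.txt <<'E'
.6281 -.0692 .2363 5.4 -2.2 0
.6244 -.0668 .236 6.5 -2.1 -1.6
.6209 -.0639 .2357 5.4 -3.7 -2.4
E
python3 an.py|tail -3
```

```text
ang 4.428 r 0.0458 Ft 5.77 Fr -0.83 Fz 0.0
ang 4.332 r 0.0458 Ft 6.50 Fr -2.10 Fz -1.6
ang 4.232 r 0.0457 Ft 6.50 Fr -0.81 Fz -2.4
```

Emit:
drive_tool([
  [0.02,0.12,-0.2,0],
  [0.03,0.25,-0.39,0],
])

```text
time: 23.13
ee_pos: [0.6177, -0.0606, 0.2354]
eef_rot: [0.088, 0.701, -0.088, 0.702]
ft_force: [5.8, -3.5, -2.4]
width: 0.0176
```

Emit:
drive_tool([
  [0.02,0.14,-0.18,0],
  [0.03,0.28,-0.36,0],
])

```text
time: 23.3
ee_pos: [0.6149, -0.0572, 0.2351]
eef_rot: [0.088, 0.701, -0.089, 0.702]
ft_force: [5.9, -4.5, -3.4]
width: 0.0175
```

Emit:
drive_tool([
  [0.02,0.15,-0.17,0],
  [0.03,0.32,-0.33,0],
])

```text
time: 23.47
ee_pos: [0.6125, -0.0536, 0.2348]
eef_rot: [0.088, 0.701, -0.089, 0.702]
ft_force: [5.1, -5.6, -2.0]
width: 0.0174
```

Emit:
drive_tool([
  [0.02,0.17,-0.15,0],
  [0.03,0.35,-0.3,0],
])

```text
time: 23.63
ee_pos: [0.6104, -0.0498, 0.2345]
eef_rot: [0.088, 0.701, -0.089, 0.702]
ft_force: [5.3, -5.4, -1.0]
width: 0.0174
```

Emit:
drive_tool([
  [0.02,0.19,-0.14,0],
  [0.03,0.38,-0.26,0],
])

```text
time: 23.8
ee_pos: [0.6087, -0.0457, 0.2342]
eef_rot: [0.088, 0.701, -0.089, 0.702]
ft_force: [3.9, -6.8, -0.7]
width: 0.0179
```

```bash
cat >> data.txt <<'E'
.6177 -.0606 .2354 5.8 -3.5 -2.4
.6149 -.0572 .2351 5.9 -4.5 -3.4
.6125 -.0536 .2348 5.1 -5.6 -2
.6104 -.0498 .2345 5.3 -5.4 -1
.6087 -.0457 .2342 3.9 -6.8 -.7
E
python3 an.py|tail -5
```

```text
ang 4.132 r 0.0456 Ft 6.51 Fr -1.89 Fz -2.4
ang 4.035 r 0.0455 Ft 7.15 Fr -1.99 Fz -3.4
ang 3.940 r 0.0455 Ft 7.44 Fr -1.40 Fz -2.0
ang 3.844 r 0.0455 Ft 7.19 Fr -2.37 Fz -1.0
ang 3.747 r 0.0454 Ft 7.74 Fr -1.25 Fz -0.7
```

Emit:
drive_tool([
  [0.02,0.2,-0.12,0],
  [0.03,0.4,-0.22,0],
])

```text
time: 23.97
ee_pos: [0.6075, -0.0417, 0.2339]
eef_rot: [0.088, 0.701, -0.09, 0.702]
ft_force: [2.8, -7.0, -0.2]
width: 0.0174
```

Emit:
drive_tool([
  [0.02,0.21,-0.1,0],
  [0.03,0.42,-0.18,0],
])

```text
time: 24.13
ee_pos: [0.6066, -0.0374, 0.2336]
eef_rot: [0.088, 0.701, -0.09, 0.702]
ft_force: [1.4, -8.1, 0.3]
width: 0.0179
```

```bash
cat >> data.txt <<'E'
.6075 -.0417 .2339 2.8 -7 -.2
.6066 -.0374 .2336 1.4 -8.1 .3
E
python3 an.py|tail -2
cat > hinge.py <<'E'
from h import *
from scipy.optimize import least_squares
c=np.array([.6512,-.0297]);y=-.245
D=np.loadtxt('data.txt');d=D[:,:2]-c;er=d/np.linalg.norm(d,axis=1)[:,None];et=np.c_[-er[:,1],er[:,0]]
a=(np.arctan2(d[:,1],d[:,0])-y)%(2*np.pi);F=(D[:,3:5]*et).sum(1)
o=least_squares(lambda p:p[0]+4.8*np.maximum(0,p[1]-a)-F,[6.6,4.0]);print('base,touch',o.x,'rms',np.std(o.fun),'sd',np.sqrt(np.diag(np.linalg.inv(o.jac.T@o.jac)))*np.std(o.fun), 'target',o.x[1]-.79)
E
python3 hinge.py
```

```text
ang 3.655 r 0.0453 Ft 7.49 Fr -0.85 Fz -0.2
ang 3.558 r 0.0453 Ft 8.22 Fr -0.00 Fz 0.3
base,touch [6.60521811 3.95918908] rms 0.44485225777400594 sd [0.11121306 0.04748312] target 3.169189083701097
```

Emit:
drive_tool([
  [0.02,0.22,-0.08,0],
  [0.03,0.44,-0.14,0],
])

```text
time: 24.3
ee_pos: [0.6061, -0.033, 0.2333]
eef_rot: [0.088, 0.701, -0.09, 0.702]
ft_force: [-0.0, -9.0, 2.0]
width: 0.0175
```

Emit:
drive_tool([
  [0.02,0.22,-0.05,0],
  [0.03,0.45,-0.1,0],
])

```text
time: 24.47
ee_pos: [0.606, -0.0285, 0.233]
eef_rot: [0.088, 0.701, -0.09, 0.702]
ft_force: [-2.6, -9.3, 1.8]
width: 0.0179
```

```bash
cat >> data.txt <<'E'
.6061 -.033 .2333 0 -9 2
.606 -.0285 .233 -2.6 -9.3 1.8
E
python3 an.py|tail -2
python3 hinge.py
```

```text
ang 3.460 r 0.0452 Ft 8.98 Fr 0.66 Fz 2.0
ang 3.360 r 0.0452 Ft 9.37 Fr 2.35 Fz 1.8
base,touch [6.60521811 3.95494977] rms 0.4256405226091801 sd [0.10641013 0.04018432] target 3.1649497705266003
```

Emit:
drive_tool([
  [0.02,0.23,0,0],
  [0.03,0.46,-0.02,0],
])

```text
time: 24.63
ee_pos: [0.6065, -0.0239, 0.2326]
eef_rot: [0.087, 0.702, -0.09, 0.701]
ft_force: [-4.3, -9.9, 4.1]
width: 0.0176
```

Emit:
drive_tool([
  [0.02,0.2,0,0],
  [0.03,0.4,0,0],
])

```text
time: 24.8
ee_pos: [0.6072, -0.0199, 0.2323]
eef_rot: [0.087, 0.702, -0.09, 0.701]
ft_force: [-5.7, -9.0, 5.3]
width: 0.0177
```

```bash
python3 pf.py
```

```text
t 24.80 press xy -0.0451 -0.0011 z 0.2323 F press -3.3 -10.1 z 5.3 ang 3.167 r 0.0451 Frad 3.6 Ftan 10.0 w 0.0177
```

```bash
cat >> data.txt <<'E'
.6065 -.0239 .2326 -4.3 -9.9 4.1
.6072 -.0199 .2323 -5.7 -9 5.3
E
python3 an.py|tail -2
python3 hinge.py
```

```text
ang 3.258 r 0.0451 Ft 10.37 Fr 2.99 Fz 4.1
ang 3.167 r 0.0451 Ft 10.02 Fr 3.61 Fz 5.3
base,touch [6.60521811 3.95626882] rms 0.422946307152671 sd [0.10573658 0.03671409] target 3.166268822950759
```

Emit:
drive_tool([
  [0,0,0,0],
  [0,0,0,0],
  [0,0,0,0],
])

```text
time: 25.05
ee_pos: [0.6072, -0.0195, 0.2323]
eef_rot: [0.087, 0.702, -0.09, 0.701]
ft_force: [-6.0, -8.0, 5.3]
width: 0.0174
```

Emit:
drive_tool([
  [0,-0.06,0,0],
  [0,-0.12,0,0],
  [0,-0.12,0,0],
])

```text
time: 25.3
ee_pos: [0.6072, -0.0195, 0.2323]
eef_rot: [0.088, 0.702, -0.089, 0.701]
ft_force: [-3.8, -4.4, 3.3]
width: 0.0177
```

Emit:
drive_tool([
  [0,0,0,0],
  [0,0,0,0],
  [0,0,0,0],
  [0,0,0,0],
  [-1.5,0,0,0],
  [-3.5,0,0,0],
  [-6,0,0,0],
  [-9,0,0,0],
  [-10,0,-2,0],
  [-10,0,-6,0],
  [-10,0,-10,0],
  [-10,0,-14,0],
  [-10,0,-16,0],
  [-10,0,-16,0],
  [-10,0,-16,0],
], grip=138)

```text
time: 26.55
ee_pos: [0.4521, 0.0212, 0.3329]
eef_rot: [0.087, 0.701, -0.089, 0.702]
ft_force: [-0.5, 0.2, 0.1]
width: 0.0402
```

```bash
python3 pf.py; python3 - <<'E'
from h import *
from bench import r
s=r.read_state();w=r.calibration('wrist')
cv2.imwrite('pics/j_wrist.png',r.camera('wrist')[:,:,::-1])
t=r.camera('top')[:,:,::-1]; cv2.imwrite('pics/j_top.png',np.clip(t*1.6,0,255).astype('uint8'))
sc=r.camera('scene')[:,:,::-1];cv2.imwrite('pics/j_scene.png',cv2.resize(sc[130:380,200:420],None,fx=2.4,fy=2.4))
h=cv2.cvtColor(t,cv2.COLOR_BGR2HSV);m=(((h[...,0]<6)|(h[...,0]>172))&(h[...,1]>150)&(h[...,2]>30)).astype('uint8')
k,l,st,ce=cv2.connectedComponentsWithStats(m);print([(st[i],ce[i]) for i in range(1,k) if st[i,4]>15])
c=np.array([.6512,-.0297]);T=r.calibration('top')
for a in(3.0,3.16,3.3):
  q=a-.245;print(a,proj(T,[[c[0]+.046*np.cos(q),c[1]+.046*np.sin(q),.213+.00318*a+dz] for dz in(-.017,.017)]).round(1).tolist())
E
```

```text
t 26.55 press xy -0.2055 0.0011 z 0.3329 F press -0.6 0.1 z 0.1 ang 3.136 r 0.2055 Frad 0.6 Ftan -0.1 w 0.0402
[(array([328, 209,  15,  17, 171], dtype=int32), array([334.56140351, 216.92397661]))]
3.0 [[330.1, 215.4], [330.5, 212.9]]
3.16 [[334.2, 216.6], [334.8, 214.1]]
3.3 [[338.0, 217.1], [338.7, 214.6]]
```

View pics/j_scene.png

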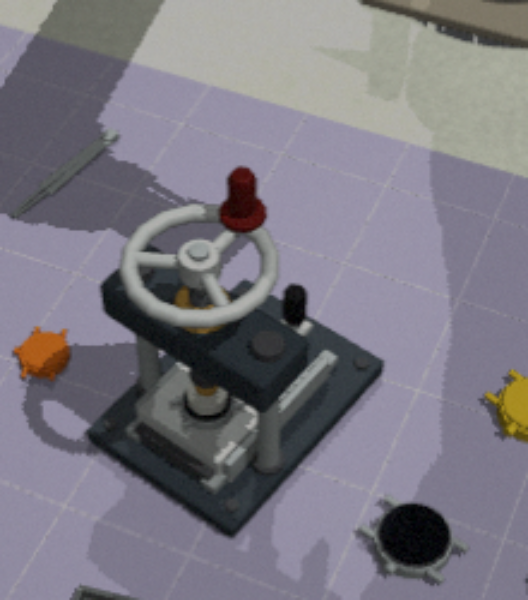

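View pics/j_top.png

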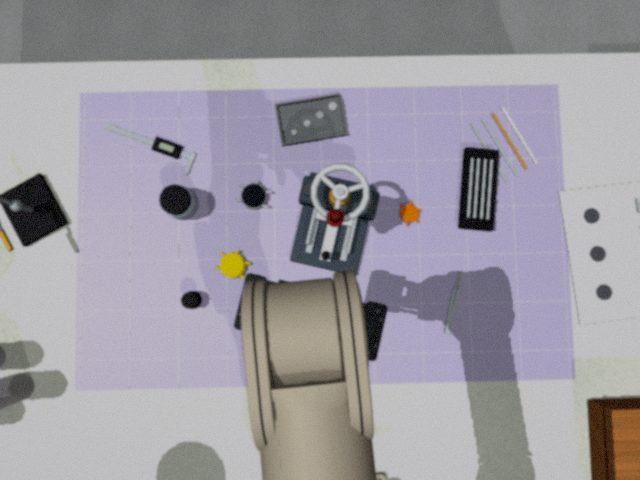

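The scene view shows the foot on the case with the platen home. In the top view the handle is at (334.6, 217), which puts the wheel at about 3.16 rad. The jar, loupe, tweezers and rack look unmoved.

```bash
python3 -c "
from bench import r
print(r.read_state()['time']);print(r.close_job())"
```

```text
26.7
the job is handed in; nothing more can be done
None
```

I did all the steps and handed the job in at 26.7 s. No check failed, but the clamping force is an estimate because there is no direct reading of it.

- **Handwheel up:** I gripped the handle with 10 N and wound it up to about 8.4 rad. I stopped there on purpose, past the 7.9 needed but short of the 8.8 stop.
- **Platen home:** I pushed the knob until the force rose to 10 N against the rear stop. A wrist picture afterwards showed the knob within a pixel of where it should be when home.
- **Clamping:** I wound down while watching the force at the handle. The fit put first touch at about 3.96 ± 0.04 rad, and I stopped at about 3.16 rad, 0.8 rad past touch, for an estimated 56 N. The rise in handle force alone suggests a little less, about 50 N; both are within 38–75 N.
- **Final checks:** After release, the top camera still put the wheel at about 3.16 rad. The scene picture showed the foot on the case and the platen home. The arm was clear of the press, with the force reading near zero. The jar, loupe, tweezers and rack looked unmoved in the top picture, judged by eye rather than measured.

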